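# Load the bench rack in reverse order

### The job

The dark bench rack will be turned round on the next bench, so load it in reverse: move the three jars and the steel doming block from the cork pads of the carrying board into the four bays of the rack, one in each bay, so that the left-most thing on the board (as you see it from the robot) ends in the right-most bay, the next one in the bay beside it, and so on. Stand each thing upright on the floor of its bay; set them down rather than drop them, and do not tip any of them over.

Things in the scene. Friction and masses are not known exactly. Their poses are not given: they have to be found in the camera images.
- bead_jar_mid (a point): small glass jar with a grey lid and blue beads in it, round, 49 mm in diameter, 57 mm tall. The point is its centre, half-way up (28.5 mm above its underside); z is up. Loose; its lid does not come off. Stands upright on one cork pad of the carrying board. The start yaw is free.
- flux_jar_mid (a point): middle-sized glass jar with a red lid, round, 53 mm in diameter, 64 mm tall. The point is its centre, half-way up (32.0 mm above its underside); z is up. Loose; its lid does not come off. Stands upright on one cork pad of the carrying board. The start yaw is free.
- pumice_jar_mid (a point): large glass jar with a black lid, round, 61 mm in diameter, 74 mm tall. The point is its centre, half-way up (37.0 mm above its underside); z is up. Loose; its lid does not come off. Stands upright on one cork pad of the carrying board. The start yaw is free.
- doming_block_mid (a point): steel cube with round hollows, 42 x 42 x 42 mm, about 0.5 kg; its sides start roughly (within 0.15 rad) parallel to the board's. The point is its centre, 21 mm above its underside; z is up. Loose; stands on one cork pad of the carrying board.
- carry_board: low plywood board, 88 x 344 mm, fixed, top 6 mm above the bench, open along its long sides, end cheeks 16 mm high. Origin: centre of underside; y along the row, to the robot's left (yaw within 0.12 rad), x away from it. Carries four cork pads at x = 0, y = +123, +41, -41, -123 mm. Board and rack stand one behind the other, either one in front; 10 mm high loose tools lie between.
- pad_bead_jar: cork pad, 68 mm across and 3 mm thick, fixed on the carrying board: the pad on which the small glass jar with a grey lid and blue beads in it stands at the start, so it marks that thing's place in the row. Origin: centre of its underside; its top is 9 mm above the bench.
- pad_flux_jar: cork pad, 68 mm across and 3 mm thick, fixed on the carrying board: the pad on which the middle-sized glass jar with a red lid stands at the start, so it marks that thing's place in the row. Origin: centre of its underside; its top is 9 mm above the bench.
- pad_pumice_jar: cork pad, 68 mm across and 3 mm thick, fixed on the carrying board: the pad on which the large glass jar with a black lid stands at the start, so it marks that thing's place in the row. Origin: centre of its underside; its top is 9 mm above the bench.
- pad_doming_block: cork pad, 68 mm across and 3 mm thick, fixed on the carrying board: the pad on which the steel cube with round hollows stands at the start, so it marks that thing's place in the row. Origin: centre of its underside; its top is 9 mm above the bench.
- bench_rack: dark wooden rack, 88 x 336 mm, fixed, four empty open bays in a row. Origin: centre of underside; y along the row, to the robot's left (yaw within 0.12 rad), x away from it. Bay centres x = 0, y = +123, +41, -41, -123 mm; bays 78 mm (y) x 80 mm (x), floor 6 mm above the bench, dividers up to 16 mm, front and back lips up to 9 mm. A gripper closing along x clears the dividers.
There are look-alikes about, which are no part of the job. Leave any orange look-alike of the part that bears pumice_jar_mid alone.

How it is judged:
At the end, for the whole second after the job is handed in: Each thing stands upright (0.1 rad) on the floor of its bay (centre within 20 mm of the bay centre along the row, 21 mm across, 5 mm in height), in the reverse order of their pads on the board: left-most pad to right-most bay, and so on. All released and at rest (((y of pad_bead_jar in the frame of carry_board between 0.103 and 0.143 m and y of bead_jar_mid in the frame of bench_rack between -0.143 and -0.103 m) or (y of pad_bead_jar in the frame of carry_board between 0.021 and 0.061 m and y of bead_jar_mid in the frame of bench_rack between -0.061 and -0.021 m) or (y of pad_bead_jar in the frame of carry_board between -0.061 and -0.021 m and y of bead_jar_mid in the frame of bench_rack between 0.021 and 0.061 m) or (y of pad_bead_jar in the frame of carry_board between -0.143 and -0.103 m and y of bead_jar_mid in the frame of bench_rack between 0.103 and 0.143 m)) and x of bead_jar_mid in the frame of bench_rack between -0.021 and 0.021 m and z of bead_jar_mid in the frame of bench_rack between 0.0295 and 0.0395 m and angle between each of bead_jar_mid, flux_jar_mid, pumice_jar_mid, doming_block_mid's own z axis and vertical below 0.1 rad and linear speed of each of bead_jar, flux_jar, pumice_jar, doming_block below 0.02 m/s and contact force between each of bead_jar, flux_jar, pumice_jar, doming_block and the fingers below 0.1 N and ((y of pad_flux_jar in the frame of carry_board between 0.103 and 0.143 m and y of flux_jar_mid in the frame of bench_rack between -0.143 and -0.103 m) or (y of pad_flux_jar in the frame of carry_board between 0.021 and 0.061 m and y of flux_jar_mid in the frame of bench_rack between -0.061 and -0.021 m) or (y of pad_flux_jar in the frame of carry_board between -0.061 and -0.021 m and y of flux_jar_mid in the frame of bench_rack between 0.021 and 0.061 m) or (y of pad_flux_jar in the frame of carry_board between -0.143 and -0.103 m and y of flux_jar_mid in the frame of bench_rack between 0.103 and 0.143 m)) and x of flux_jar_mid in the frame of bench_rack between -0.021 and 0.021 m and z of flux_jar_mid in the frame of bench_rack between 0.033 and 0.043 m and ((y of pad_pumice_jar in the frame of carry_board between 0.103 and 0.143 m and y of pumice_jar_mid in the frame of bench_rack between -0.143 and -0.103 m) or (y of pad_pumice_jar in the frame of carry_board between 0.021 and 0.061 m and y of pumice_jar_mid in the frame of bench_rack between -0.061 and -0.021 m) or (y of pad_pumice_jar in the frame of carry_board between -0.061 and -0.021 m and y of pumice_jar_mid in the frame of bench_rack between 0.021 and 0.061 m) or (y of pad_pumice_jar in the frame of carry_board between -0.143 and -0.103 m and y of pumice_jar_mid in the frame of bench_rack between 0.103 and 0.143 m)) and x of pumice_jar_mid in the frame of bench_rack between -0.021 and 0.021 m and z of pumice_jar_mid in the frame of bench_rack between 0.038 and 0.048 m and ((y of pad_doming_block in the frame of carry_board between 0.103 and 0.143 m and y of doming_block_mid in the frame of bench_rack between -0.143 and -0.103 m) or (y of pad_doming_block in the frame of carry_board between 0.021 and 0.061 m and y of doming_block_mid in the frame of bench_rack between -0.061 and -0.021 m) or (y of pad_doming_block in the frame of carry_board between -0.061 and -0.021 m and y of doming_block_mid in the frame of bench_rack between 0.021 and 0.061 m) or (y of pad_doming_block in the frame of carry_board between -0.143 and -0.103 m and y of doming_block_mid in the frame of bench_rack between 0.103 and 0.143 m)) and x of doming_block_mid in the frame of bench_rack between -0.021 and 0.021 m and z of doming_block_mid in the frame of bench_rack between 0.022 and 0.032 m); the robot touches nothing.
It fails at once if a jar or the block is tipped over (more than 0.6 rad) (angle between any of bead_jar_mid, flux_jar_mid, pumice_jar_mid, doming_block_mid's own z axis and vertical above 0.6 rad).
It fails at once if a jar or the block is dropped or thrown: moves faster than 0.7 m/s while the fingers do not touch it (a free fall of some 25 mm) ((linear speed of bead_jar above 0.7 m/s and contact force between bead_jar and the fingers below 0.05 N) or (linear speed of flux_jar above 0.7 m/s and contact force between flux_jar and the fingers below 0.05 N) or (linear speed of pumice_jar above 0.7 m/s and contact force between pumice_jar and the fingers below 0.05 N) or (linear speed of doming_block above 0.7 m/s and contact force between doming_block and the fingers below 0.05 N)).
It also fails if it takes over 128 s, if anything falls off the work surface, if the arm or the gripper's body presses on something with over 40 N, if the wrist force passes 120 N, or if a joint passes its speed limit or range.

### The arm

A 6-joint arm with a two-finger parallel gripper is mounted at the origin on a cart in front of the work surface, level with it; the furniture and walls round the work are solid. World frame = base frame: x ahead of the robot, y to its left, z up, the work surface at z = 0. Lengths are in m, angles in rad, forces in N, time in s.
With the tool pointing down it reaches from about 0.375 to 0.825 m from the base axis. Payload 5.5 kg.
Tool frame: the origin (TCP) lies on the centre line of the jaws, within the pads' length; the fingertips stand 22 mm ahead of it and the grasp point (between the pads) lies 3 mm ahead of it; z points along the fingers, y is the direction in which the jaws open and shut (so a half turn about z gives the same grasp; the last joint's range is limited). The gripper opens to 85 mm and grips with 20 to 120 N. Pads are 22 mm wide; open, the fingers measure 114 mm over their backs; the gripper's body (76 mm by 85 mm) begins 54 mm behind the grasp point. The pads swing forward as they close: fully open they stand 13 mm farther back than shut.
Start: joints at [-1.299, 0.314, -0.047, 1.21, 0, 1.571], TCP at [0.161, -0.578, 0.253] pointing down, gripper open.
Joint ranges: [-2.67, 2.67], [-0.69, 1.73], [-1.03, 1.25], [-2.08, 2.16], [-1.42, 1.45], [-3.14, 3.14]. Speed limits (rad/s): [2.39, 2.39, 3.01, 3.14, 3.14, 3.14].

### API

Orientations are given as a unit quaternion [x, y, z, w].
In Python, from cell import ctrl, grip, planner, observe, eyes, order gives the robot as it stands. Calls block until the motion is done:
- ctrl.reach(position, orientation): joint-space move of the TCP to a pose.
- ctrl.move_straight(position, rate=0.15, rotation=None, until_force=None): straight line of the TCP; rotation=None keeps the orientation; rate is the mean speed in m/s. With until_force (N) it stops when the force on the tool has changed by that much, and returns True; else False.
- ctrl.move_j(angles): joint-space move.
- grip(opening, grasp_force=None): finger opening in m; grasp_force is the grip in N (None keeps the last); returns when the fingers have stopped.
- ctrl.hold(seconds).
- planner.solve_ik(position, orientation): joint angles nearest the present ones, or None.
- observe(): the state.
- eyes.camera(name): name is "scene" or "top"; returns a dict with "img" (384x512x3 uint8, red, green, blue), "fx", "fy", "cx", "cy" (pixels), "k1" (the pictures are not rectified: a ray, as slopes to the right and down, at radius r is drawn at 1 + k1 r^2 times it, then the intrinsics apply), "xyz" and "attitude" of the camera in the world. Camera axes: x right, y up, looking along -z (the intrinsics and any distortion apply to the point x, -y, -z); pixel columns grow to the right and rows downward; lengths in m; the calibration is good to about 2 mm. A picture is of the moment at which its call begins. There is no depth.
A pose or a line that the arm cannot do raises ctrl.Unreachable and nothing moves.
- order.finish_job(): hands the job in, once; it reports no verdict.
The state is a dict: "time": time; "q": joint angles; "qd": joint speeds; "tau": joint torques, N m; "tool_pos": TCP position; "tool_rot": TCP orientation; "force": force on the tool from outside, world axes, zero at the start; "moment": the same for the moment, N m; "finger_gap": finger opening in m.
Only numpy, scipy, OpenCV 4.12 (cv2) and the standard library are available. Lean on these libraries where they do the work, as an engineer would, in place of code of your own. Each camera call takes 0.05 s, during which the arm holds its last target. There are 200 camera calls.

## Working session

There is one attempt and no reset: what is moved stays moved. The work goes in short steps, each a Python script; the robot and the scene stay as the last script left them, time stands still between calls to the robot, and variables do not carry over. Pictures are saved under pics/ and viewed, about 12 in all and at most 16, crops included, and the job is handed in when it is done.

```bash
ls; mkdir -p pics
python3 - <<'E'
from cell import eyes,observe
import cv2
for n in("scene","top"):
    c=eyes.camera(n); cv2.imwrite(f"pics/{n}0.png",c["img"][:,:,::-1]); print({k:v for k,v in c.items() if k!="img"})
print(observe())
E
```

```text
pics
{'fx': 470.1617777081707, 'fy': 470.1617777081707, 'cx': 256.10174683462384, 'cy': 189.98506742014962, 'k1': -0.1613775785404257, 'xyz': array([0.10983489, 0.72808311, 0.59784254]), 'attitude': array([-0.1275894 ,  0.47098975,  0.84701442, -0.21084632])}
{'fx': 428.3739689412688, 'fy': 428.3739689412688, 'cx': 256.7264963964143, 'cy': 186.0878607150584, 'k1': -0.12925382135281258, 'xyz': array([ 0.41261513, -0.02276203,  0.93151537]), 'attitude': array([ 0.03030378, -0.03622265, -0.69655681,  0.71594568])}
{'time': 0.1, 'q': array([-1.29901960e+00,  3.14159038e-01, -4.79516706e-02,  1.21021544e+00,
       -3.20031061e-05,  1.57077600e+00]), 'qd': array([-0.00096054, -0.0015453 ,  0.00322835,  0.00301805, -0.00115616,
       -0.00033342]), 'tau': array([ 3.48248759e-04, -5.40767419e+01,  3.40541410e+01,  1.12415815e-02,
       -4.17254421e-05, -9.62027940e-06]), 'tool_pos': array([ 0.16092776, -0.57751795,  0.25253055]), 'tool_rot': array([ 9.90779707e-01,  1.35480580e-01, -1.19469496e-04, -7.55694789e-04]), 'force': array([-0.74613445,  0.31291139, -0.70143368]), 'moment': array([-0.02973066, -0.00346579,  0.03409688]), 'finger_gap': 0.08507126848232302}
```

View pics/top0.png

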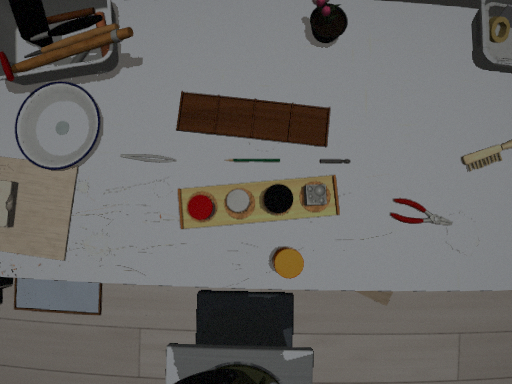

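View pics/scene0.png

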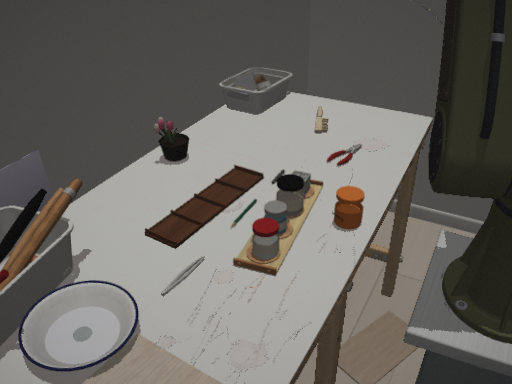

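The top view shows, left to right on the board: red lid (201,207), grey lid (238,203), black lid (278,199) and the block (316,194). The empty dark rack is behind them, centred about (253,119). There are two candidates for the pumice jar. The black lid at (278,199) stands on a cork pad, so it fits. The orange jar at (289,263) stands off the board and is the look-alike.

```bash
cat > h.py <<'E'
import numpy as np, cv2
from scipy.spatial.transform import Rotation as R
from cell import ctrl,grip,planner,observe,eyes,order
def world(c,uv,z):
    K=np.array([[c["fx"],0,c["cx"]],[0,c["fy"],c["cy"]],[0,0,1]])
    p=cv2.undistortPoints(np.float64(uv).reshape(-1,1,2),K,np.array([c["k1"],0,0,0])).reshape(-1,2)
    d=R.from_quat(c["attitude"]).apply(np.c_[p[:,0],-p[:,1],-np.ones(len(p))])
    return c["xyz"]+d*((z-c["xyz"][2])/d[:,2])[:,None]
def blob(mask,roi):
    """largest contour of the mask within roi=(u0,v0,u1,v1)"""
    m=np.zeros(mask.shape,np.uint8); u0,v0,u1,v1=roi; m[v0:v1,u0:u1]=mask[v0:v1,u0:u1]
    cs,_=cv2.findContours(m,cv2.RETR_EXTERNAL,cv2.CHAIN_APPROX_NONE)
    return max(cs,key=cv2.contourArea)[:,0].astype(float)
def rect(P):
    """centre, sides and yaw (of the long side from world y) of xy points"""
    b=cv2.boxPoints(cv2.minAreaRect((P[:,:2]*1000).astype(np.float32)))/1000
    e=[b[1]-b[0],b[2]-b[1]]; e.sort(key=np.linalg.norm); l=e[1]*np.sign(e[1][1])
    return b.mean(0),np.linalg.norm(e[0]),np.linalg.norm(e[1]),np.arctan2(-l[0],l[1])
def down(yaw):
    """tool down, jaws closing along the x axis of a frame at yaw"""
    c,s=np.cos(yaw),np.sin(yaw)
    return R.from_matrix(np.c_[[s,-c,0],[-c,-s,0],[0,0,-1]]).as_quat()
E
python3 - <<'E'
from h import *
c=eyes.camera("top"); im=c["img"]; hsv=cv2.cvtColor(im,cv2.COLOR_RGB2HSV); H,S,V=[hsv[:,:,i] for i in range(3)]
dbg=cv2.resize(im[80:290,160:360],None,fx=4,fy=4,interpolation=cv2.INTER_CUBIC)[:,:,::-1].copy()
def draw(k): cv2.polylines(dbg,[((k-[160,80]+.5)*4).astype(np.int32)],True,(255,0,255),1)
for n,m,roi,z in [("flux",(S>150)&((H<8)|(H>172)),(185,190,218,225),.073),("bead",(S<40)&(V>120),(220,185,255,220),.066),
  ("pumice",V<50,(258,180,298,218),.083),("block",(S<60),(300,178,331,208),.051)]:
    k=blob(m.astype(np.uint8),roi); draw(k); P=world(c,k,z); (x,y),r=cv2.minEnclosingCircle((P[:,:2]*1000).astype(np.float32))
    print(n,x,y,2*r,rect(P) if n=="block" else "")
k=blob(((V<130)&(S>90)).astype(np.uint8),(165,80,345,155)); draw(k); print("rack",rect(world(c,k,.011)))
k=blob(((S>50)&(V>60)).astype(np.uint8),(165,165,350,235)); draw(k); print("board",rect(world(c,k,.009)))
k=blob(((S>150)&(H>9)&(H<25)).astype(np.uint8),(265,240,310,285)); P=world(c,k,.07); print("orange",P[:,:2].min(0),P[:,:2].max(0))
cv2.imwrite("pics/dbg.png",cv2.resize(dbg,(571,600)))
E
```

```text
flux 448.58489990234375 83.72097778320312 51.03351593017578 
bead 464.79840087890625 8.771631240844727 41.769325256347656 
pumice 467.9362487792969 -71.3445816040039 60.90427017211914 
block 481.9183654785156 -149.97149658203125 57.734134674072266 (array([ 0.4827776 , -0.14988011], dtype=float32), np.float32(0.041532394), np.float32(0.045754895), np.float32(0.028143216))
rack (array([ 0.6494895 , -0.01721548], dtype=float32), np.float32(0.088153504), np.float32(0.33177122), np.float32(-0.085158624))
board (array([ 0.4665754 , -0.03373088], dtype=float32), np.float32(0.08673037), np.float32(0.3453097), np.float32(0.11652617))
orange [ 0.31350782 -0.12556027] [ 0.37138153 -0.06521126]
```

View pics/dbg.png

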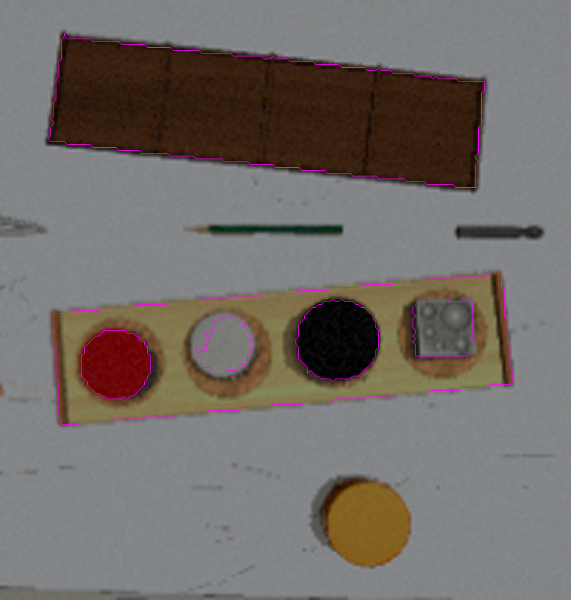

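The outlines fit, and the black-lidded jar on the board is confirmed as the pumice jar. I'll move it first.

```bash
cat >> h.py <<'E'
RACK,RY=np.array([.6495,-.0172]),-.085
#        x,y          jaw yaw  grasp height above underside, bay y, force
T=dict(pumice=((.468,-.0713),.1165,.037,.041,50),bead=((.465,.0105),.1165,.033,-.041,40),
       flux=((.4486,.0837),.1165,.033,-.123,45),block=((.4825,-.1499),.03,.026,.123,80))
ZT=.185
def bay(y): return RACK+y*np.array([-np.sin(RY),np.cos(RY)])
def pick(n):
    p,yaw,g,_,f=T[n]; o=observe(); 
    if o["tool_pos"][2]<ZT-.02: ctrl.move_straight([*o["tool_pos"][:2],ZT],.2)
    ctrl.reach([*p,ZT],down(yaw)); grip(.085)
    ctrl.move_straight([*p,.009+g+.003],.12); grip(.02,f); g0=observe()["finger_gap"]
    ctrl.move_straight([*p,ZT],.15); o=observe(); print(n,"gap",g0,o["finger_gap"],"F",o["force"].round(1),"t",o["time"])
def place(n):
    _,_,g,y,_=T[n]; b=bay(y); z=.006+g+.003
    ctrl.move_straight([*b,ZT],.2,down(RY)); ctrl.move_straight([*b,z+.012],.12)
    hit=ctrl.move_straight([*b,z-.004],.02,until_force=5); zz=observe()["tool_pos"][2]-z
    grip(.085); ctrl.hold(.2); ctrl.move_straight([*b,ZT],.15); print(n,"contact",hit,"dz mm",zz*1000,"t",observe()["time"])
E
python3 - <<'E'
from h import *
for n,(p,yaw,g,y,f) in T.items():
    for xy,a in ((p,yaw),(bay(y),RY)):
        for z in(.04,ZT): print(n,np.round(xy,3),z,np.round(planner.solve_ik([*xy,z],down(a)),2))
pick("pumice")
c=eyes.camera("scene"); cv2.imwrite("pics/s1.png",c["img"][:,:,::-1])
E
```

```text
pumice [ 0.468 -0.071] 0.04 [-0.15  0.28 -0.63  0.66  0.   -1.84]
pumice [ 0.468 -0.071] 0.185 [-0.15  0.12 -0.45  1.    0.   -1.84]
pumice [0.653 0.024] 0.04 [ 0.04  0.56 -0.18  0.83  0.   -1.45]
pumice [0.653 0.024] 0.185 [ 0.04  0.45 -0.01  1.11  0.   -1.45]
bead [0.465 0.01 ] 0.04 [ 0.02  0.27 -0.65  0.65  0.   -1.66]
bead [0.465 0.01 ] 0.185 [ 0.02  0.1  -0.47  1.    0.   -1.66]
bead [ 0.646 -0.058] 0.04 [-0.09  0.55 -0.2   0.82  0.   -1.58]
bead [ 0.646 -0.058] 0.185 [-0.09  0.44 -0.03  1.11  0.   -1.58]
flux [0.449 0.084] 0.04 [ 0.18  0.25 -0.67  0.65  0.   -1.5 ]
flux [0.449 0.084] 0.185 [ 0.18  0.09 -0.49  1.    0.   -1.5 ]
flux [ 0.639 -0.14 ] 0.04 [-0.22  0.56 -0.18  0.83  0.   -1.7 ]
flux [ 0.639 -0.14 ] 0.185 [-0.22  0.45 -0.01  1.11  0.   -1.7 ]
block [ 0.482 -0.15 ] 0.04 [-0.3   0.33 -0.56  0.68  0.   -1.9 ]
block [ 0.482 -0.15 ] 0.185 [-0.3   0.18 -0.38  1.01  0.   -1.9 ]
block [0.66  0.105] 0.04 [ 0.16  0.59 -0.14  0.84  0.   -1.33]
block [0.66  0.105] 0.185 [ 0.16  0.47  0.03  1.13  0.   -1.33]
pumice gap 0.058531185844457316 0.05864418505422017 F [-0.1  0.6 -1.3] t 5.9417
```

View pics/s1.png

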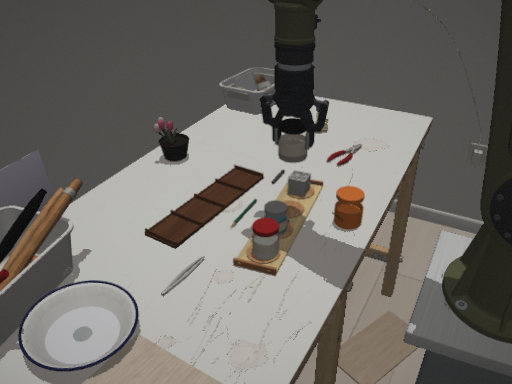

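The pumice jar is held upright at about (293,142), clear of the board. The other three are undisturbed, so I'll place it.

Run:
```python
from h import *
place("pumice")
c=eyes.camera("scene"); cv2.imwrite("pics/s2.png",c["img"][:,:,::-1])
```

```text
pumice contact True dz mm 1.118675775975908 t 10.625
```

View pics/s2.png

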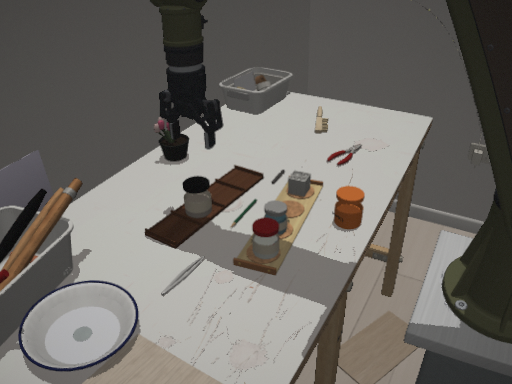

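The pumice jar stands upright in the left-middle bay at about (197,197). Next are the bead jar, the flux jar and the block, with a stop if any grip looks wrong.

Run:
```python
from h import *
for n,w in (("bead",.049),("flux",.053),("block",.042)):
    pick(n); gap=observe()["finger_gap"]
    if abs(gap-w)>.006: print("STOP",n,gap); break
    place(n)
else: ctrl.reach([.45,-.4,.3],down(0))
for s in("scene","top"):
    c=eyes.camera(s); cv2.imwrite(f"pics/{s}3.png",c["img"][:,:,::-1])
```

```text
bead gap 0.046055632901375675 0.045766085250249805 F [-0.8  0.4 -1.3] t 14.5167
bead contact True dz mm 0.7475464295596673 t 19.2333
flux gap 0.04967346276478981 0.04978169784792878 F [ 0.1  0.  -1.3] t 23.225
flux contact True dz mm 0.7963735839582597 t 28.4167
block gap 0.04102629901493483 0.04092466031503226 F [ 0.2  1.1 -6.4] t 32.2917
block contact True dz mm 0.9561369658505348 t 37.75
```

View pics/scene3.png

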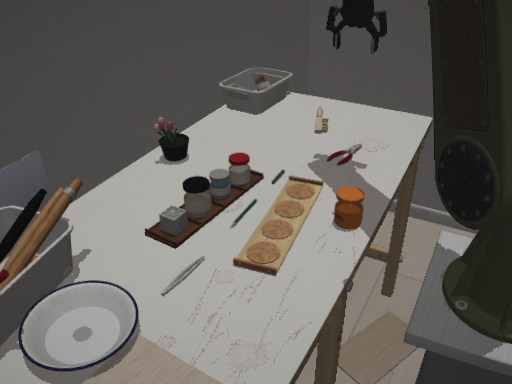

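View pics/top3.png

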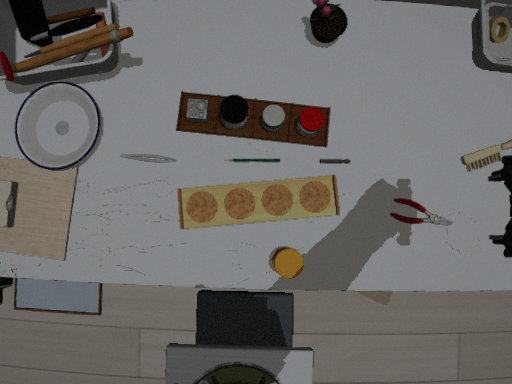

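All four are upright in the bays: block (198,109), black (234,111), grey (273,117), red (311,121). I'll measure the offsets once, then hand in.

Run:
```python
from h import *
c=eyes.camera("top"); hsv=cv2.cvtColor(c["img"],cv2.COLOR_RGB2HSV); H,S,V=[hsv[:,:,i] for i in range(3)]
ok=True
for n,m,roi,z in [("block",(S<70)&(V>60),(180,94,215,126),.048),("pumice",(V<45)&(S<110),(217,93,252,128),.080),
  ("bead",(S<70)&(V>100),(255,100,289,132),.063),("flux",(S>170)&((H<6)|(H>174))&(V>110),(292,100,329,138),.070)]:
    P=world(c,blob(m.astype(np.uint8),roi),z); (x,y),r=cv2.minEnclosingCircle((P[:,:2]*1000).astype(np.float32))
    d=(np.array([x,y])/1000-bay(T[n][3]))@np.c_[[np.cos(RY),np.sin(RY)],[-np.sin(RY),np.cos(RY)]]
    print(n,"offset mm (across, along)",(d*1000).round(1),"dia",round(2*r,1)); ok&=bool(np.abs(d).max()<.014)
print(ok)
if ok: order.finish_job(); print("handed in")
```

```text
block offset mm (across, along) [-1.3 -2.8] dia 56.1
pumice offset mm (across, along) [-14.3  -2. ] dia 60.4
bead offset mm (across, along) [-1.5 -1.6] dia 44.7
flux offset mm (across, along) [-20.   -7.5] dia 4.7
False
```

The flux mask failed (diameter 4.7 mm) and the pumice blob may include shadow. I'll check an enlarged crop.

Run:
```python
from h import *
c=eyes.camera("top"); im=c["img"][85:155,170:340]; 
cv2.imwrite("pics/crop4.png",cv2.resize(cv2.convertScaleAbs(im,alpha=1.8),None,fx=4.6,fy=4.6,interpolation=cv2.INTER_CUBIC)[:,:,::-1])
hsv=cv2.cvtColor(c["img"],cv2.COLOR_RGB2HSV); print(hsv[121,300:325].tolist()); print(hsv[95:132,234].tolist())
```

```text
[[1, 176, 45], [178, 233, 105], [0, 250, 107], [0, 239, 109], [179, 253, 108], [0, 255, 104], [0, 243, 107], [179, 245, 107], [179, 236, 106], [0, 233, 106], [0, 248, 108], [0, 211, 111], [179, 229, 109], [179, 255, 105], [0, 243, 105], [178, 245, 106], [178, 245, 107], [0, 255, 104], [179, 238, 107], [179, 236, 107], [0, 255, 105], [0, 229, 109], [2, 243, 107], [1, 242, 100], [9, 192, 61]]
[[70, 17, 44], [60, 85, 6], [144, 182, 7], [0, 0, 0], [53, 113, 9], [0, 0, 0], [0, 0, 0], [30, 102, 10], [60, 80, 16], [70, 170, 9], [120, 106, 12], [128, 204, 5], [170, 109, 7], [30, 128, 2], [163, 255, 7], [40, 191, 8], [103, 128, 14], [0, 0, 0], [130, 64, 12], [0, 255, 4], [42, 159, 8], [0, 255, 8], [90, 85, 3], [0, 0, 0], [50, 230, 10], [10, 96, 8], [100, 128, 6], [36, 255, 5], [24, 102, 25], [16, 47, 60], [25, 57, 58], [21, 41, 62], [24, 41, 62], [17, 51, 45], [13, 59, 39], [9, 99, 44], [9, 176, 61]]
```

View pics/crop4.png

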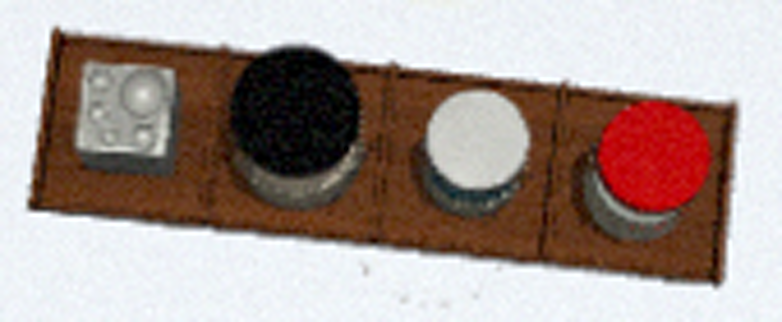

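The crop shows all four upright and inside their bays, so the two bad offsets came from the masks: the black pixels are noisy in saturation, and the red is darker than my threshold. I'll redo those two.

Run:
```python
from h import *
c=eyes.camera("top"); hsv=cv2.cvtColor(c["img"],cv2.COLOR_RGB2HSV); H,S,V=[hsv[:,:,i] for i in range(3)]
ok=True
for n,m,roi,z in [("pumice",V<28,(217,93,252,128),.080),("flux",(S>190)&((H<6)|(H>174))&(V>85),(292,100,329,138),.070)]:
    P=world(c,blob(m.astype(np.uint8),roi),z); (x,y),r=cv2.minEnclosingCircle((P[:,:2]*1000).astype(np.float32))
    d=(np.array([x,y])/1000-bay(T[n][3]))@np.c_[[np.cos(RY),np.sin(RY)],[-np.sin(RY),np.cos(RY)]]
    print(n,(d*1000).round(1),"dia",round(2*r,1)); ok&=bool(np.abs(d).max()<.014)
if ok: order.finish_job(); print("handed in",observe()["time"])
```

```text
pumice [-3.7  0.1] dia 62.6
flux [-1.5  0.5] dia 49.9
the job is handed in; nothing more can be done
the job is handed in; nothing more can be done
```

The rack is loaded in reverse and the job is handed in. From the left, the bays now hold the steel block, the black-lidded pumice jar, the grey-lidded bead jar and the red-lidded flux jar. I left the orange look-alike jar alone.

- **Final checks:** All four stand upright in their bays and are released, with the arm clear. Measured from the top camera, each is within about 4 mm of its bay centre, against a tolerance of about 20 mm. Each set-down ended in floor contact about 1 mm above the expected height. The last set-down finished at about 38 s of the 128 s allowed.
- **Check that disagreed:** My first offset check read wrong for the pumice jar (-14 mm) and the flux jar (-20 mm). An enlarged crop showed both well placed, so I corrected the colour masks. The offsets then came out at -3.7 mm and -1.5 mm across the row, and under 1 mm along it.

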